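# Present the blank's end to the edge sensor

### The job

With the fingertips, slide the thin steel plate flat against the fence of the aluminium ledge and push it along towards the ledge's end where the small green sensor stands, until the whole orange band at that end of the plate hangs out past the ledge while the black line next to that band is still on the ledge. Leave the plate lying flat and square along the fence; only push it, do not pick it up, and leave the sensor, jar, pulley, eyebolt and wrench where they are.

Things in the scene. Friction and masses are not known exactly. Their poses are not given: they have to be found in the camera images.
- ledge: Fixed aluminium block on the bench, 130 (its x) x 300 (its y) x 50 mm high, both ends open. Origin: centre of its underside; top at z = 50 mm, ends at y = +-150 mm. A dark steel fence, 10 mm thick, 10 mm higher than the top, runs along the far (+x) side, inner face at x = +55 mm. +x points away from the robot within 0.35 rad, +y to the left.
- plate: Loose steel plate, 80 (its x) x 150 (its y) x 5 mm thick, about 0.45 kg, flat on the ledge, long side roughly along it, some way off the fence. Origin: centre of its underside. Each end has an orange band 35 mm long and, inward, a black line across, 60 to 64 mm from that end. Against the fence its origin is at x = +15 mm in the ledge's frame. Slides under a few N, stays where left.
- sensor: Fixed edge sensor: green head 34 x 24 x 28 mm on a steel post with orange collar and black foot 44 mm across, 94 mm tall. Origin: centre of the foot's underside. Stands on the bench behind the fence line (x about +105 mm in the ledge's frame), just beyond the ledge's +y or -y end: push towards that end. The plate passes in front without touching it.
- jar: Loose white jar with blue cap, 48 mm across, 60 mm high, on the bench behind the fence line at the ledge's other end. Origin: centre of its underside. Bystander.
- pulley: Loose aluminium grooved pulley lying flat, 60 mm across, 36 mm high, on the bench between robot and ledge. Origin: centre of its underside. Bystander.
- eyebolt: Loose steel lifting eye standing on its collar, 42 mm wide, 64 mm high, on the bench between robot and ledge. Origin: centre of its underside. Bystander.
- wrench: Loose steel wrench, 150 mm long, lying on the bench beyond the fence. Origin: centre of its underside. Bystander.

How it is judged:
At the end, for the whole second after the job is handed in: The plate rests flat on the ledge (within 4 mm in height and 0.03 rad), square along the fence within 0.05 rad and its middle no more than 5 mm off the fence, overhanging the end on the sensor's side by 34 to 61 mm (orange band out, black line still on the ledge), at rest (((y of sensor in the frame of ledge above 0 m and y of plate in the frame of ledge between 0.109 and 0.136 m) or (y of sensor in the frame of ledge below 0 m and y of plate in the frame of ledge between -0.136 and -0.109 m)) and x of plate in the frame of ledge between 0.01 and 0.018 m and angle between the y axis of plate and the y axis of ledge, either way round below 0.05 rad and z of plate in the frame of ledge between 0.046 and 0.054 m and angle between plate's own z axis and vertical below 0.03 rad and linear speed of plate below 0.01 m/s); the robot touches nothing.
It fails at once if the plate was lifted, tipped up or fell off the ledge (z of plate in the frame of ledge above 0.058 m or z of plate in the frame of ledge below 0.04 m or angle between plate's own z axis and vertical above 0.12 rad).
It fails at once if the sensor was struck (contact force between any of the arm, the fingers, plate and sensor above 1 N).
It fails at once if the jar, pulley, eyebolt or wrench was moved by more than 15 mm (distance of any of jar, pulley, eyebolt, wrench from where it was at the start of the episode above 0.015 m).
It also fails if it takes over 48 s, if anything falls off the work surface, if the arm or the gripper's body presses on something with over 40 N, if the wrist force passes 120 N, or if a joint passes its speed limit or range.

### The arm

A 7-joint arm with a two-finger parallel gripper is mounted at the origin on the work surface. World frame = base frame: x ahead of the robot, y to its left, z up, the work surface at z = 0. Lengths are in m, angles in rad, forces in N, time in s.
With the tool pointing down it reaches from about 0.35 to 0.9 m from the base axis. Payload 7.2 kg.
Tool frame: the origin (TCP) lies between the finger pads; the fingertips stand 14 mm ahead of it and the grasp point (between the pads) lies 5 mm behind it; z points along the fingers, y is the direction in which the jaws open and shut (so a half turn about z gives the same grasp; the last joint's range is limited). The gripper opens to 88 mm and grips with 3 to 60 N. Pads are 20 mm wide; open, the fingers measure 115 mm over their backs; the gripper's body (75 mm by 178 mm) begins 61 mm behind the grasp point.
Start: joints at [1.046, 0.411, -0.013, 1.596, 0.006, 1.134, -0.082], TCP at [0.276, -0.561, 0.237] pointing down, gripper open.
Joint ranges: [-2.95, 2.95], [-0.29, 1.99], [-1.47, 1.44], [0.14, 2.54], [-1.03, 4.17], [0.13, 1.85], [-2.86, 2.86]. Speed limits (rad/s): [2.39, 2.39, 3.01, 3.01, 3.14, 3.14, 3.14].

### API

Orientations are given as a unit quaternion [x, y, z, w].
In Python, from cell import monitor, eyes, env gives the robot as it stands.
- The arm moves only by the tool apply_moves, never from a script. Its argument "moves" is a list of rows, each a list of 5 numbers: the shift along the world's x, y, z in units of 40 mm (1.0 is 40 mm), then the turn about the world's z in units of 5 degrees (1.0 is 5 degrees), then the finger opening in mm, from 0 to 87.8. In form: [[tx, ty, tz, roll, hand], ...]. A call has 1 to 12 rows; each row is the pose to reach, as a shift and turn from the pose measured when the call began; what a row does not reach only later rows make up. A row lasts 1/12 s, in which the tool goes at most 41.7 mm and 7.16 degrees, less where a joint would pass 70% of its speed; a pose out of reach is approached as far as the arm can. A call with a gripper value outside its range is refused whole. The fingers move at their own pace and stop on an object; "grip_force" is the grip in N (left out, the last holds). Time passes only in rows, so rows that repeat a pose let the fingers close. It gives the time, the measured TCP pose, the force and the opening at its end, in the units of the state.
- monitor.observe(): the state, without advancing time (a new reading comes with each control period).
- eyes.grab_frame(name): name is "scene" or "side" or "wrist"; returns a dict with "frame" (384x512x3 uint8, red, green, blue), "camera_matrix" (3x3 intrinsics, pixels), "origin" and "orientation" of the camera in the world. Camera axes: x right, y up, looking along -z (the intrinsics and any distortion apply to the point x, -y, -z); pixel columns grow to the right and rows downward; lengths in m; the calibration is good to about 2 mm. A picture is of the moment at which its call begins. There is no depth.
- env.sign_off(): hands the job in, once; it reports no verdict.
Trained networks look in a picture, given as the dict that the camera call returned (one of the last four; its "shot" number tells which), for a name from the list of things; names that differ only in an ending like _2 or _b are one class to them, and where a whole thing is asked for, a point or a joint stands for the part that bears it (a point fixed in the world has none). Each returns a list of dicts, best first, with "p" (0 to 1); they miss things now and then, are a little off and sometimes report something else, mostly with a low value. They report only what shows in the picture. A call takes as long as a camera call.
- eyes.outline_of(picture, thing): "pixels" (384x512 bool, what is visible of it).
- eyes.place_of(picture, thing): "xyz" ([x, y, z] in m, in the coordinates of the camera as it stood for that picture, good to about 4 mm: a listed point, or the origin of a listed thing).
The state is a dict: "time_s": time; "joint_positions": joint angles; "joint_vel": joint speeds; "tau": joint torques, N m; "eef_pos": TCP position; "tcp_rot": TCP orientation; "force": force on the tool from outside, world axes, zero at the start; "ft_torque": the same for the moment, N m; "width": opening from 0.0 (shut) to 1.0 (fully open).
Only numpy, scipy, OpenCV 4.12 (cv2) and the standard library are available. Lean on these libraries where they do the work, as an engineer would, in place of code of your own. Each camera call takes 0.05 s, during which the arm holds its last target.

## Working session

There is one attempt and no reset: what is moved stays moved. The work goes in short steps, Python scripts to look and compute and a tool call to move; the robot and the scene stay as the last step left them, time stands still between calls to the robot, and variables do not carry over. Pictures are saved under pics/ and viewed, and the job is handed in when it is done.

Besides the shell and the picture viewer there is one more tool, called after "Emit:" as name([rows], argument=value, ...), one row to a line, values as JSON. apply_moves: Moves the arm, as the interface text tells. Its arguments: {"type":"object","properties":{"moves":{"type":"array"},"grip_force":{"type":"number"}},"required":["moves"]}

```bash
ls; mkdir -p pics
cat > h.py <<'E'
import numpy as np, cv2
from cell import monitor, eyes, env
from scipy.spatial.transform import Rotation as R
def save(p,n): cv2.imwrite(f'pics/{n}.png',cv2.cvtColor(np.ascontiguousarray(p['frame']),cv2.COLOR_RGB2BGR))
def world(p,xyz): return R.from_quat(p['orientation']).apply(xyz)+np.array(p['origin'])
def ray(p,uv,z):
    K=np.array(p['camera_matrix']); d=np.linalg.solve(K,[uv[0],uv[1],1.]); d=np.array([d[0],-d[1],-d[2]])
    d=R.from_quat(p['orientation']).apply(d); o=np.array(p['origin']); return o+d*(z-o[2])/d[2]
def proj(p,X):
    c=R.from_quat(p['orientation']).inv().apply(np.atleast_2d(X)-np.array(p['origin'])); c=c*[1,-1,-1]
    q=c@np.array(p['camera_matrix']).T; return q[:,:2]/q[:,2:]
E
python3 - <<'E'
from h import *
s=monitor.observe(); print(s['eef_pos'],s['tcp_rot'],s['force'],s['width'],s['time_s'])
for n in ['scene','side','wrist']:
    p=eyes.grab_frame(n); save(p,n+'0'); print(n,p.keys(),p['origin'],p['camera_matrix'])
    for t in ['ledge','plate','sensor','jar','pulley','eyebolt','wrench']:
        r=eyes.place_of(p,t)
        for a in r[:2]: print(t,round(a['p'],2),np.round(world(p,a['xyz']),3))
E
```

```text
pics
[ 0.27544826 -0.56050807  0.23583176] [ 9.74030685e-01  2.26414727e-01 -2.04094212e-04 -7.45039344e-04] [ 0.18766099 -0.38473149  0.37283014] 1.0003673057038416 0.0
scene dict_keys(['frame', 'camera_matrix', 'origin', 'orientation', 'shot']) [1.19025849 0.13784322 0.58697583] [[364.84260068   0.         251.72576689]
 [  0.         364.84260068 196.0860637 ]
 [  0.           0.           1.        ]]
ledge 0.62 [ 0.582  0.005 -0.001]
ledge 0.32 [ 0.699  0.188 -0.001]
plate 0.71 [ 0.577 -0.023  0.05 ]
sensor 0.64 [ 0.701  0.192 -0.001]
jar 0.85 [ 0.671 -0.183 -0.002]
pulley 0.5 [0.467 0.118 0.001]
eyebolt 0.49 [ 0.44  -0.091  0.006]
wrench 0.86 [ 0.729 -0.02   0.002]
side dict_keys(['frame', 'camera_matrix', 'origin', 'orientation', 'shot']) [0.13309099 0.5252171  0.57705722] [[475.11717658   0.         259.35342317]
 [  0.         475.11717658 189.37389907]
 [  0.           0.           1.        ]]
ledge 0.98 [0.583 0.011 0.003]
plate 0.82 [ 0.575 -0.023  0.05 ]
sensor 0.79 [0.699 0.193 0.001]
sensor 0.25 [0.581 0.012 0.001]
jar 0.83 [ 0.674 -0.177  0.002]
pulley 0.98 [ 0.467  0.116 -0.001]
eyebolt 0.82 [ 0.445 -0.088 -0.002]
wrist dict_keys(['frame', 'camera_matrix', 'origin', 'orientation', 'shot']) [ 0.34189485 -0.52915257  0.38592729] [[334.32819058   0.         251.8660291 ]
 [  0.         334.32819058 191.19264054]
 [  0.           0.           1.        ]]
```

View pics/scene0.png

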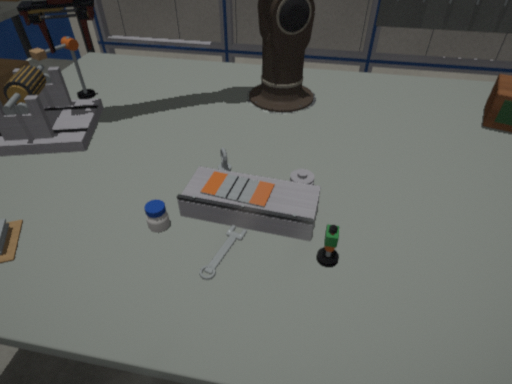

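View pics/side0.png

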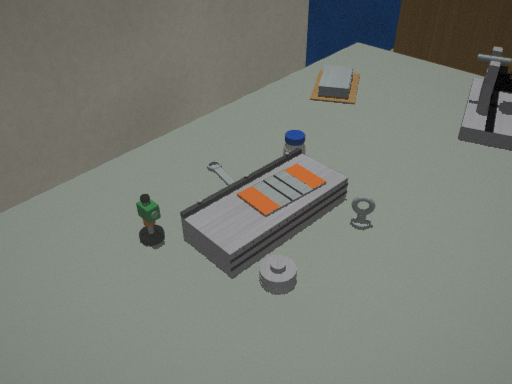

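The sensor stands at the +y end: right in the scene view at about (330,240), left in the side view at about (150,215). The plate lies off the fence, towards the −y end. Next I'll measure the ledge and plate poses more finely.

Run:
```python
import cv2
a=cv2.imread('pics/side0.png')[140:270,170:360]; cv2.imwrite('pics/side0c.png',cv2.resize(a,None,fx=4,fy=4,interpolation=cv2.INTER_CUBIC))
a=cv2.imread('pics/scene0.png')[160:240,170:330]; cv2.imwrite('pics/scene0c.png',cv2.resize(a,None,fx=5,fy=5,interpolation=cv2.INTER_CUBIC))
```

```text
(no output)
```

View pics/side0c.png

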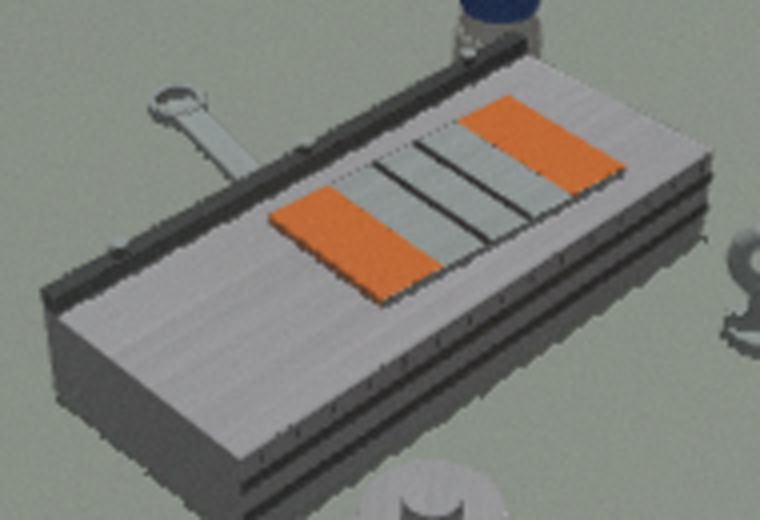

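View pics/scene0c.png

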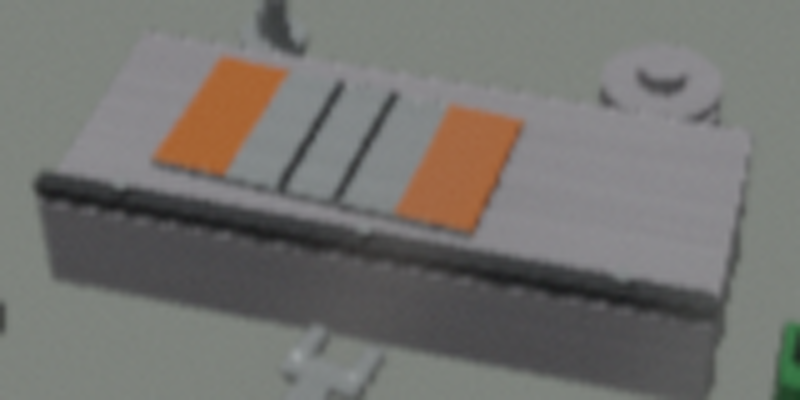

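```bash
cat > fit.py <<'E'
from h import *
from scipy.optimize import least_squares
def pose_fit(obs,x0=(0.58,0.0,0.0)):
    # obs: list (pic, local pts Nx3, uv Nx2)
    def f(q):
        Rz=R.from_euler('z',q[2]); 
        return np.concatenate([(proj(p,Rz.apply(L)+[q[0],q[1],0])-uv).ravel() for p,L,uv in obs])
    s=least_squares(f,x0); return s.x,np.round(f(s.x),1)
E
python3 - <<'E'
from fit import *
g=[eyes.grab_frame('side'),eyes.grab_frame('scene')]
cs=lambda a:(np.array(a,float)+.5)/4-.5+[170,140]
cc=lambda a:(np.array(a,float)+.5)/5-.5+[170,160]
Ls=np.array([[-.065,.15,.05],[-.065,-.15,.05],[.055,.15,.05],[.055,-.15,.05]])
us=cs([[240,460],[710,152],[60,315],[530,55]])
Lc=Ls[:2]; uc=cc([[748,130],[145,38]])
P=np.array([[-.04,.075,.055],[-.04,-.075,.055],[.04,.075,.055],[.04,-.075,.055]])
ps=cs([[383,300],[625,168],[270,215],[508,95]]); pc=cc([[523,120],[220,57],[473,232],[155,162]])
for nm,o in [('ledge',[(g[0],Ls,us),(g[1],Lc,uc)]),('ledge side',[(g[0],Ls,us)]),('plate',[(g[0],P,ps),(g[1],P,pc)]),('plate side',[(g[0],P,ps)]),('plate sc',[(g[1],P,pc)])]:
    q,r=pose_fit(o); print(nm,np.round(q,4),r)
E
```

```text
ledge [ 0.5834  0.0079 -0.069 ] [ 0.1 -0.4  1.  -0.7 -0.9  0.2 -0.6 -0.5  0.9 -0.2 -0.7 -1.8]
ledge side [ 0.5827  0.0082 -0.0707] [ 0.1 -0.2  1.2 -0.4 -0.9  0.4 -0.4 -0.3]
plate [ 0.5767 -0.0216 -0.1294] [-0.1  0.5 -0.1 -0.1 -0.7  0.2 -0.5  0.2 -0.1 -0.5  0.2 -0.4 -0.5 -0.3
 -0.9 -0.7]
plate side [ 0.5767 -0.0225 -0.1341] [ 0.1  0.2  0.3 -0.2 -0.4 -0.1 -0.   0. ]
plate sc [ 0.5781 -0.0205 -0.1211] [ 0.2 -0.2  0.3  0.1  0.1  0.  -0.6 -0. ]
```

Fitted poses, with under 2 px residual:
- **Ledge:** (0.583, 0.008), yaw −0.070.
- **Plate:** (0.577, −0.022), yaw −0.13. In the ledge frame that is x −4 mm, y −30 mm, angle −0.06 rad.

Plan:
1. Push +x with the fingers opened along the ledge, using two contacts on the long edge, until the plate meets the fence.
2. Turn the tool 90° and push along +y from the plate's −y end.

First move: go above the robot side of the ledge.

Emit:
apply_moves([
  [0.4, 0.98, 0, -1, 80],
  [0.8, 1.95, 0, -2, 80],
  [1.2, 2.9, 0, -3, 80],
  [1.6, 3.9, 0, -4, 80],
  [2.0, 4.9, 0, -5, 80],
  [2.4, 5.85, 0, -6, 80],
  [2.75, 6.8, 0, -6, 80],
  [3.15, 7.8, 0, -6, 80],
  [3.55, 8.75, 0, -6, 80],
  [3.95, 9.75, 0, -6, 80],
  [4.35, 10.7, 0, -6, 80],
  [4.75, 11.7, 0, -6, 80],
])

```text
time_s: 2.3
eef_pos: [0.4642, -0.0958, 0.2371]
tcp_rot: [0.999, -0.034, 0.001, 0.0]
force: [0.8, -0.3, -0.5]
width: 0.91
```

Emit:
apply_moves([
  [0.4, 1.0, 0, 0, 80],
  [0.8, 2.0, 0, 0, 80],
  [0.8, 2.0, -1.0, 0, 80],
  [0.8, 2.0, -2.0, 0, 80],
  [0.8, 2.0, -3.0, 0, 80],
  [0.8, 2.0, -3.6, 0, 80],
  [0.8, 2.0, -3.9, 0, 80],
  [0.8, 2.0, -3.9, 0, 80],
])

```text
time_s: 2.97
eef_pos: [0.4943, -0.0157, 0.0783]
tcp_rot: [0.999, -0.033, -0.002, 0.0]
force: [-0.2, 0.1, 0.2]
width: 0.911
```

Run:
```python
from h import *
for n in ['side','wrist','scene']: save(eyes.grab_frame(n),n+'1'); print(np.round(monitor.observe()['eef_pos'],4))
```

```text
[ 0.4954 -0.0157  0.0801]
[ 0.4964 -0.0157  0.0813]
[ 0.4969 -0.0157  0.082 ]
```

View pics/side1.png

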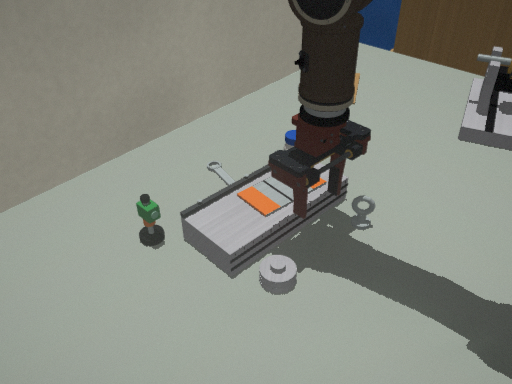

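View pics/wrist1.png

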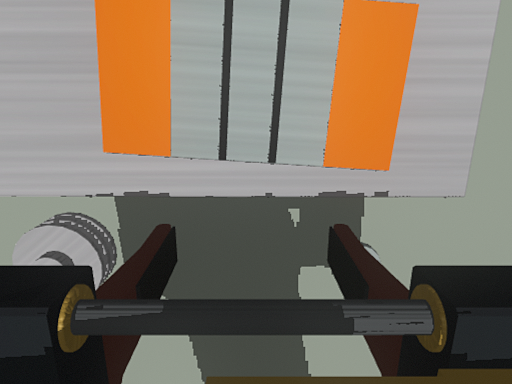

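The fingers hang in front of the ledge's near edge, clear of the pulley and eyebolt. The wrist view shows the plate's near edge at about row 160. I'll lower to plate height.

Emit:
apply_moves([
  [0, 0, -0.2, 0, 80],
  [0, 0, -0.38, 0, 80],
  [0, 0, -0.38, 0, 80],
  [0, 0, -0.38, 0, 80],
  [0, 0, -0.38, 0, 80],
  [0, 0, -0.38, 0, 80],
])

```text
time_s: 3.62
eef_pos: [0.4971, -0.0157, 0.067]
tcp_rot: [0.999, -0.034, 0.001, 0.0]
force: [-0.5, 0.1, -0.5]
width: 0.915
```

Run:
```python
from h import *
for n in ['side','wrist','wrist','wrist']: p=eyes.grab_frame(n);s=monitor.observe(); print(np.round(s['eef_pos'],4),np.round(s['force'],1))
save(p,'wrist2')
```

```text
[ 0.4971 -0.0157  0.0671] [ 0.4 -0.2 -0.6]
[ 0.4971 -0.0157  0.067 ] [-0.1 -0.2 -0.1]
[ 0.4971 -0.0157  0.067 ] [-0.4 -0.8 -0.2]
[ 0.4971 -0.0157  0.067 ] [ 0.1  1.  -0.2]
```

Emit:
apply_moves([
  [0.2, -0.014, -0.015, 0, 80],
  [0.4, -0.028, -0.015, 0, 80],
  [0.55, -0.038, -0.015, 0, 80],
  [0.65, -0.045, -0.015, 0, 80],
  [0.72, -0.05, -0.015, 0, 80],
  [0.79, -0.055, -0.015, 0, 80],
  [0.86, -0.06, -0.015, 0, 80],
  [0.93, -0.065, -0.015, 0, 80],
  [1.0, -0.07, -0.015, 0, 80],
  [1.0, -0.07, -0.015, 0, 80],
])

```text
time_s: 4.65
eef_pos: [0.5378, -0.0183, 0.0664]
tcp_rot: [0.999, -0.033, 0.002, -0.0]
force: [1.1, 0.4, 0.0]
width: 0.911
```

Run:
```python
from h import *
for n in ['side','wrist','scene']: p=eyes.grab_frame(n);s=monitor.observe(); print(np.round(s['eef_pos'],4),np.round(s['force'],1)); save(p,n+'3')
```

```text
[ 0.5378 -0.0183  0.0665] [0.5 0.6 0.3]
[ 0.5377 -0.0183  0.0665] [-0.4 -0.   0.8]
[ 0.5375 -0.0184  0.0665] [-0.3  0.2 -0.3]
```

View pics/wrist3.png

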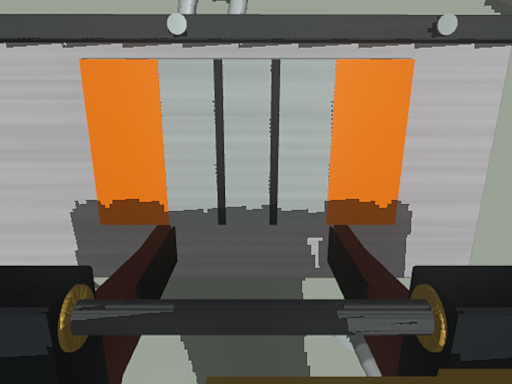

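View pics/side3.png

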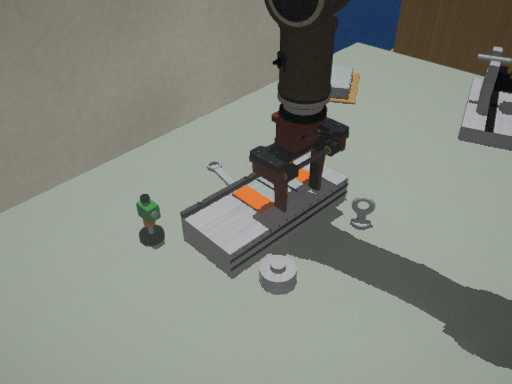

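The plate is now square to the fingers and parallel to the fence, with about 8 mm left (wrist view rows 43 to 60). I'll continue gently.

Emit:
apply_moves([
  [0.05, -0.003, 0, 0, 80],
  [0.1, -0.007, 0, 0, 80],
  [0.13, -0.009, 0, 0, 80],
  [0.16, -0.011, 0, 0, 80],
  [0.18, -0.012, 0, 0, 80],
  [0.19, -0.013, 0, 0, 80],
  [0.2, -0.014, 0, 0, 80],
  [0.2, -0.014, 0, 0, 80],
])

```text
time_s: 5.47
eef_pos: [0.5447, -0.0189, 0.0665]
tcp_rot: [0.999, -0.033, 0.001, 0.0]
force: [-6.4, 1.6, 3.2]
width: 0.905
```

Run:
```python
from h import *
for n in ['wrist','wrist']: p=eyes.grab_frame(n);s=monitor.observe(); print(np.round(s['eef_pos'],4),np.round(s['force'],1)); save(p,n+'4')
```

```text
[ 0.5447 -0.0189  0.0665] [-5.1  0.3  3.1]
[ 0.5447 -0.0189  0.0664] [-5.3  0.7  4.7]
```

View pics/wrist4.png

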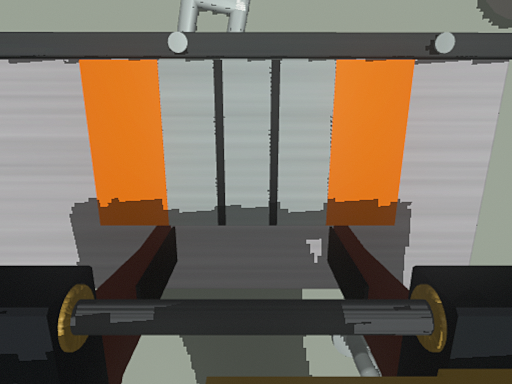

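The plate is against the fence, with about 6 N back-force. Now I'll back off, lift and turn 90°.

Emit:
apply_moves([
  [-0.2, 0.014, 0.0, 0, 80],
  [-0.3, 0.02, 0.4, 0, 80],
  [-0.3, 0.02, 1.2, 0, 60],
  [-0.2, 0, 1.8, 1.4, 30],
  [0, -0.3, 1.8, 2.8, 30],
  [0.2, -0.6, 1.8, 4.2, 30],
  [0.4, -0.9, 1.8, 5.6, 30],
  [0.5, -1.2, 1.8, 7.0, 30],
  [0.6, -1.5, 1.8, 8.4, 30],
  [0.7, -1.8, 1.8, 9.8, 30],
  [0.8, -2.1, 1.8, 11.2, 30],
  [0.93, -2.4, 1.8, 12.6, 30],
])

```text
time_s: 6.57
eef_pos: [0.5823, -0.1156, 0.1387]
tcp_rot: [0.868, 0.496, 0.002, 0.0]
force: [-0.4, -0.5, 0.1]
width: 0.339
```

Run:
```python
from h import *
s=monitor.observe(); print(np.round(s['eef_pos'],4),s['tcp_rot'],np.round(s['joint_positions'],2),s['width'])
p=eyes.grab_frame('scene'); save(p,'scene5')
```

```text
[ 0.5823 -0.1156  0.1387] [8.68169396e-01 4.96265602e-01 1.53010708e-03 1.05197204e-04] [ 0.48  0.51 -0.49  1.75  0.29  0.95 -0.66] 0.3388618698982962
```

View pics/scene5.png

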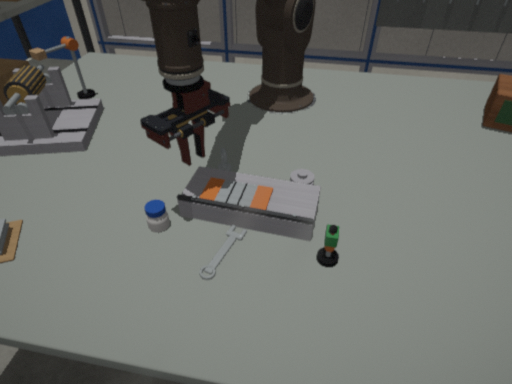

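Emit:
apply_moves([
  [0, -0.17, 0, 1.4, 30],
  [0, -0.17, 0, 2.8, 30],
  [0, -0.17, 0, 4.2, 30],
  [0, -0.17, 0, 5.3, 30],
  [0, -0.17, 0, 5.3, 30],
])

```text
time_s: 7.03
eef_pos: [0.5831, -0.1255, 0.1384]
tcp_rot: [0.729, 0.685, 0.002, 0.001]
force: [0.2, -1.1, 0.5]
width: 0.34
```

Run:
```python
from h import *
p=eyes.grab_frame('side'); save(p,'side6')
for t in ['plate','ledge']:
  for a in eyes.place_of(p,t)[:1]: print(t,a['p'],world(p,a['xyz']))
p=eyes.grab_frame('wrist'); save(p,'wrist6')
s=monitor.observe(); print(np.round(s['eef_pos'],4),s['tcp_rot'],np.round(s['joint_positions'],2),s['width'])
p=eyes.grab_frame('scene'); save(p,'scene6'); print(proj(p,np.array(s['eef_pos'])-[0,0,.014]))
for t in ['plate']:
  for a in eyes.place_of(p,t)[:1]: print(t,a['p'],world(p,a['xyz']))
im=cv2.imread('pics/scene6.png')[120:240,150:340]; cv2.imwrite('pics/scene6c.png',cv2.resize(im,None,fx=4,fy=4,interpolation=cv2.INTER_CUBIC))
```

```text
plate 0.82 [ 0.5930178  -0.02313754  0.0529735 ]
ledge 0.62 [0.58443467 0.01289173 0.00303122]
[ 0.5832 -0.1255  0.1385] [0.73054372 0.68286366 0.00156738 0.00079844] [ 0.57  0.53 -0.6   1.74  0.35  0.97 -0.24] 0.34372192357941217
[[188.97206459 158.68566901]]
plate 0.91 [ 0.59380304 -0.02396545  0.05165855]
```

View pics/wrist6.png

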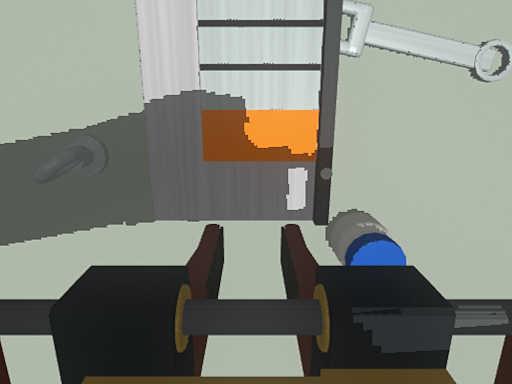

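View pics/scene6c.png

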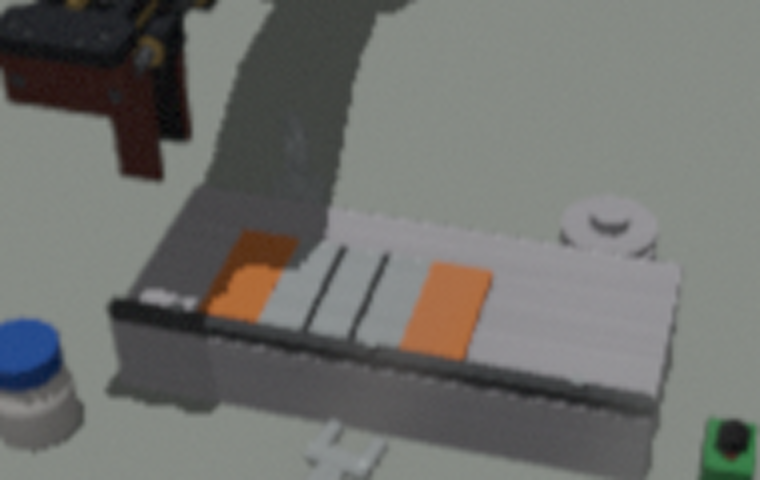

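View pics/side6.png

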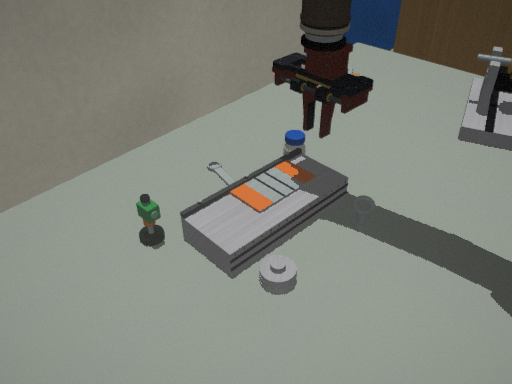

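The plate lies parallel to the fence. The fingers sit behind its −y end (wrist view: orange end at row 160, tips at columns 215 and 290). Lowering now.

Emit:
apply_moves([
  [0, 0, -0.8, 0, 30],
  [0, 0, -1.4, 0, 30],
  [0, 0, -1.65, 0, 30],
  [0, 0, -1.75, 0, 30],
  [0, 0, -1.78, 0, 30],
  [0, 0, -1.78, 0, 30],
  [0, 0, -1.78, 0, 30],
  [0, 0, -1.78, 0, 30],
])

```text
time_s: 8.0
eef_pos: [0.5839, -0.1256, 0.0686]
tcp_rot: [0.73, 0.683, 0.002, 0.002]
force: [-0.4, -0.7, -1.7]
width: 0.339
```

Run:
```python
from h import *
for n in ['side','wrist','wrist']: p=eyes.grab_frame(n);s=monitor.observe(); print(np.round(s['eef_pos'],4),np.round(s['force'],1),s['tcp_rot']); save(p,n+'7')
```

```text
[ 0.5838 -0.1257  0.0684] [-0.3  0.1  0.2] [0.73003148 0.68340916 0.00190641 0.00152439]
[ 0.5837 -0.1256  0.0683] [-0.5  0.  -0. ] [0.73005714 0.68338213 0.00186222 0.00140091]
[ 0.5835 -0.1256  0.0681] [-1.   1.2  0.8] [0.73002122 0.68342113 0.00172818 0.00125914]
```

View pics/wrist7.png

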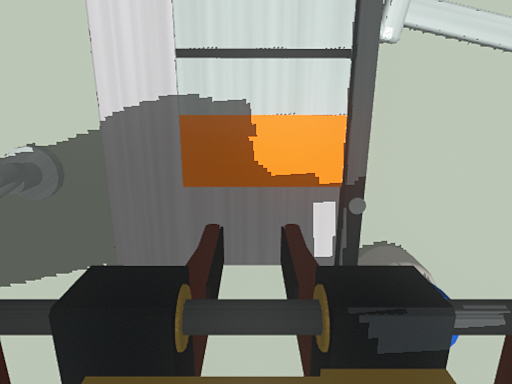

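Emit:
apply_moves([
  [0.0, 0.0, -0.04, 0, 30],
  [0.01, 0.15, -0.045, 0, 30],
  [0.02, 0.3, -0.045, 0, 30],
  [0.03, 0.4, -0.045, 0, 30],
  [0.04, 0.5, -0.045, 0, 30],
  [0.05, 0.6, -0.045, 0, 30],
  [0.06, 0.75, -0.045, 0, 30],
  [0.07, 0.9, -0.045, 0, 30],
  [0.08, 1.05, -0.045, 0, 30],
  [0.09, 1.2, -0.045, 0, 30],
  [0.1, 1.35, -0.045, 0, 30],
  [0.11, 1.5, -0.045, 0, 30],
])

```text
time_s: 9.15
eef_pos: [0.5879, -0.0651, 0.0663]
tcp_rot: [0.73, 0.683, 0.002, 0.001]
force: [-1.3, -3.9, 1.2]
width: 0.344
```

Run:
```python
from h import *
for n in ['side','wrist']: p=eyes.grab_frame(n);s=monitor.observe(); print(np.round(s['eef_pos'],4),np.round(s['force'],1),s['tcp_rot']); save(p,n+'8')
```

```text
[ 0.588  -0.0632  0.0663] [-0.5 -1.  -0.7] [0.72948755 0.68398981 0.00225658 0.00087353]
[ 0.5881 -0.0634  0.0663] [0.  0.6 0.6] [0.72931735 0.68417088 0.00239445 0.00081618]
```

View pics/wrist8.png

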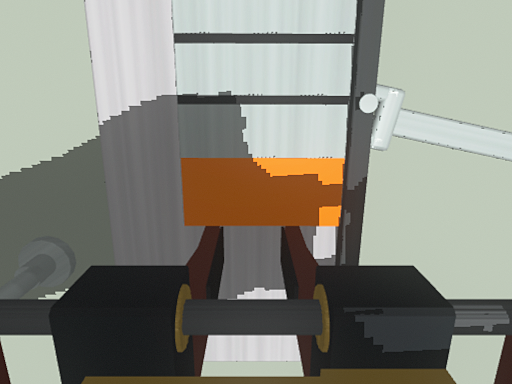

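The plate is sliding square along the fence, with the fingertips on its −y end at row 226. I'll continue 88 mm, then look.

Emit:
apply_moves([
  [0.01, 0.15, 0, 0, 30],
  [0.02, 0.35, 0, 0, 30],
  [0.04, 0.55, 0, 0, 30],
  [0.05, 0.75, 0, 0, 30],
  [0.07, 0.95, 0, 0, 30],
  [0.08, 1.15, 0, 0, 30],
  [0.1, 1.35, 0, 0, 30],
  [0.11, 1.55, 0, 0, 30],
  [0.13, 1.75, 0, 0, 30],
  [0.14, 1.95, 0, 0, 30],
  [0.15, 2.1, 0, 0, 30],
  [0.16, 2.2, 0, 0, 30],
])

```text
time_s: 10.25
eef_pos: [0.5944, 0.026, 0.0662]
tcp_rot: [0.729, 0.685, 0.002, 0.001]
force: [-1.3, -1.9, -0.7]
width: 0.339
```

Run:
```python
from h import *
for n in ['side','wrist','scene']:
  p=eyes.grab_frame(n);s=monitor.observe(); print(np.round(s['eef_pos'],4),np.round(s['force'],1),s['tcp_rot']); save(p,n+'9')
  print([np.round(world(p,a['xyz']),4) for a in eyes.place_of(p,'plate')[:1]])
a=cv2.imread('pics/side9.png')[140:290,150:360]; cv2.imwrite('pics/side9c.png',cv2.resize(a,None,fx=3.75,fy=3.75,interpolation=cv2.INTER_CUBIC))
```

```text
[0.5944 0.0266 0.0663] [-0.5 -0.3 -0.7] [7.28801743e-01 6.84719321e-01 2.68550157e-03 5.09719177e-04]
[array([0.6006, 0.109 , 0.0485])]
[0.5947 0.0255 0.0664] [ 0.1 -0.4  0.4] [0.72903873 0.68446614 0.00284497 0.00073846]
[array([0.6093, 0.1093, 0.0534])]
[0.5947 0.0248 0.0664] [ 0.6 -0.6 -0.4] [0.72933065 0.68415536 0.00273278 0.00087982]
[array([0.6061, 0.1127, 0.0497])]
```

View pics/wrist9.png

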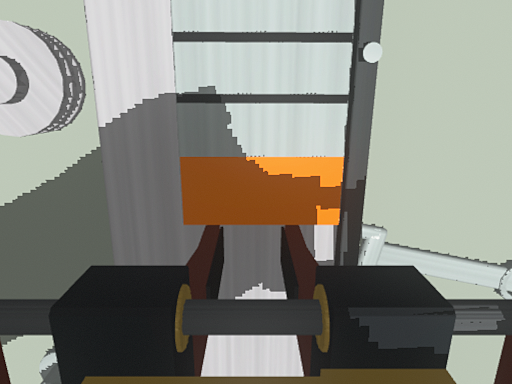

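View pics/side9c.png

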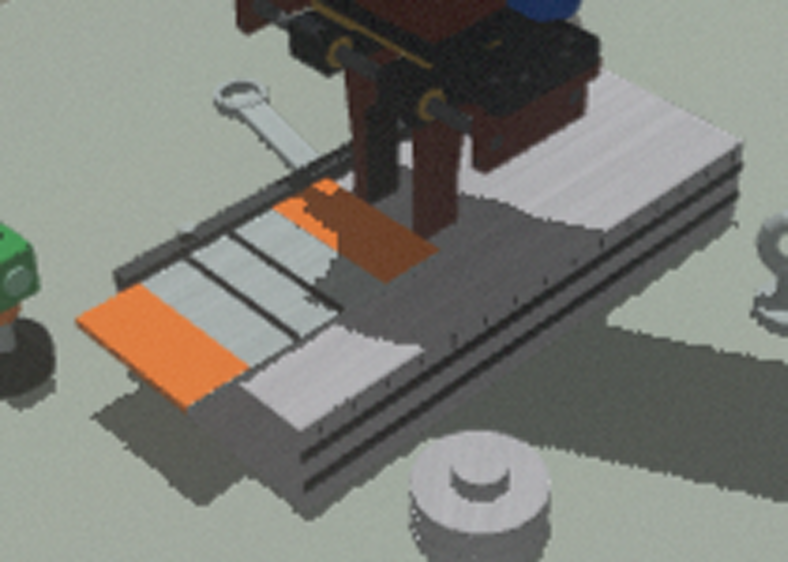

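The inner edge of the orange band is just about at the ledge end, near (245,375) in the crop, so about 17 mm more is needed.

Emit:
apply_moves([
  [0.01, 0.1, 0, 0, 30],
  [0.02, 0.2, 0, 0, 30],
  [0.025, 0.3, 0, 0, 30],
  [0.03, 0.38, 0, 0, 30],
  [0.035, 0.44, 0, 0, 30],
  [0.035, 0.47, 0, 0, 30],
  [0.035, 0.47, 0, 0, 30],
  [0.035, 0.47, 0, 0, 30],
])

```text
time_s: 11.22
eef_pos: [0.5962, 0.0439, 0.0665]
tcp_rot: [0.729, 0.684, 0.003, 0.001]
force: [-0.7, -1.6, 0.0]
width: 0.338
```

Run:
```python
from h import *
for n in ['side','wrist']:
  p=eyes.grab_frame(n);s=monitor.observe(); print(np.round(s['eef_pos'],4),np.round(s['force'],1),s['tcp_rot']); save(p,n+'10')
a=cv2.imread('pics/side10.png')[180:270,150:280]; cv2.imwrite('pics/side10c.png',cv2.resize(a,None,fx=6,fy=6,interpolation=cv2.INTER_CUBIC))
```

```text
[0.5962 0.0438 0.0665] [-0.6  0.  -0.1] [0.72930643 0.68418043 0.00293781 0.00080609]
[0.5962 0.0436 0.0665] [ 1.  -1.   0.4] [0.72937817 0.68410403 0.00290268 0.00086019]
```

View pics/side10c.png

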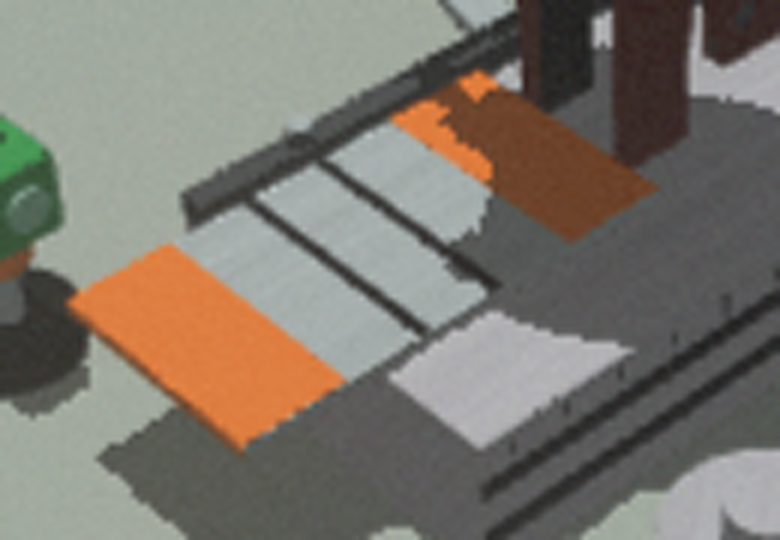

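View pics/wrist10.png

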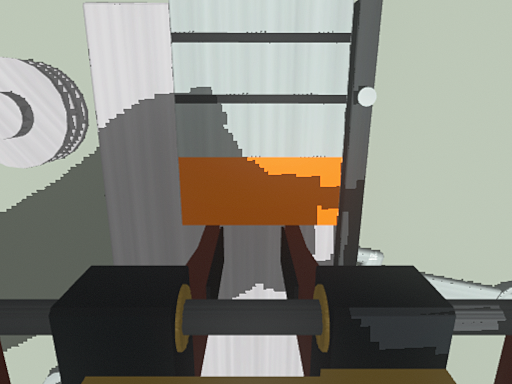

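The ledge end now lies between the band and the black line: ledge edge at (388,375), band edge at (345,383) and line at (425,330) in the crop. I'll back off and measure.

Emit:
apply_moves([
  [-0.01, -0.2, 0, 0, 30],
  [-0.03, -0.4, 0.1, 0, 30],
  [-0.03, -0.6, 0.8, 0, 30],
  [-0.2, -1.2, 1.7, 0, 30],
  [-0.5, -2.2, 2.5, 0, 30],
  [-0.9, -3.2, 2.8, 0, 30],
  [-1.3, -4.1, 2.8, 0, 30],
  [-1.7, -5, 2.8, 0, 30],
  [-1.7, -5, 2.8, 0, 30],
])

```text
time_s: 12.07
eef_pos: [0.5249, -0.165, 0.179]
tcp_rot: [0.732, 0.681, 0.001, 0.002]
force: [-0.7, -0.8, 0.0]
width: 0.339
```

Run:
```python
from h import *
s=monitor.observe(); print(s['eef_pos'],s['force'])
for n in ['side','scene']:
  p=eyes.grab_frame(n); save(p,n+'11')
  for t in ['plate','ledge','sensor','jar','pulley','eyebolt','wrench']: print(n,t,[(round(a['p'],2),np.round(world(p,a['xyz']),3)) for a in eyes.place_of(p,t)[:1]])
a=cv2.imread('pics/side11.png')[140:270,150:360]; cv2.imwrite('pics/side11c.png',cv2.resize(a,None,fx=3.75,fy=3.75,interpolation=cv2.INTER_CUBIC))
a=cv2.imread('pics/scene11.png')[160:240,180:340]; cv2.imwrite('pics/scene11c.png',cv2.resize(a,None,fx=5,fy=5,interpolation=cv2.INTER_CUBIC))
```

```text
[ 0.52494041 -0.16502685  0.17897839] [-0.73931758 -0.77740199  0.00524099]
side plate [(0.8, array([0.605, 0.128, 0.049]))]
side ledge [(0.79, array([0.581, 0.011, 0.003]))]
side sensor [(0.57, array([0.701, 0.193, 0.001]))]
side jar [(0.58, array([ 0.671, -0.176,  0.001]))]
side pulley [(0.89, array([ 0.465,  0.116, -0.001]))]
side eyebolt [(0.61, array([ 0.443, -0.087, -0.003]))]
side wrench [(0.85, array([ 0.725, -0.02 ,  0.004]))]
scene plate [(0.59, array([0.605, 0.128, 0.051]))]
scene ledge [(0.77, array([ 0.58 ,  0.007, -0.001]))]
scene sensor [(0.86, array([ 0.701,  0.192, -0.002]))]
scene jar [(0.82, array([ 0.671, -0.182, -0.001]))]
scene pulley [(0.61, array([0.468, 0.117, 0.001]))]
scene eyebolt [(0.49, array([ 0.443, -0.09 ,  0.001]))]
scene wrench [(0.61, array([ 0.727, -0.015, -0.001]))]
```

View pics/side11c.png

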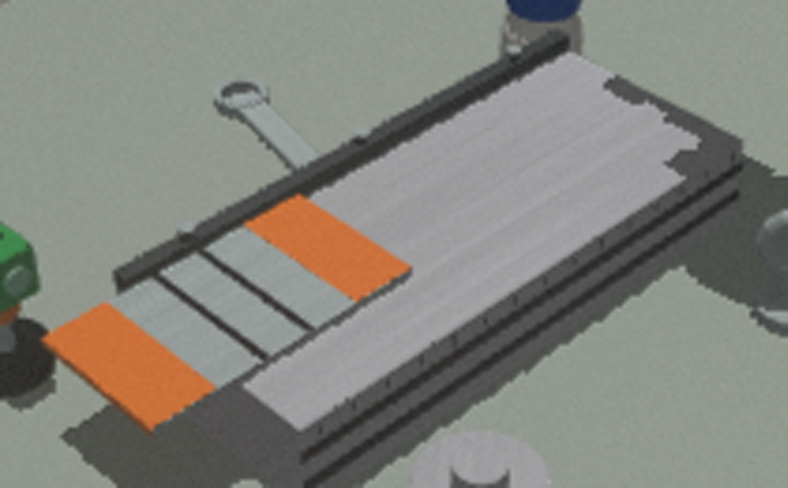

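View pics/scene11c.png

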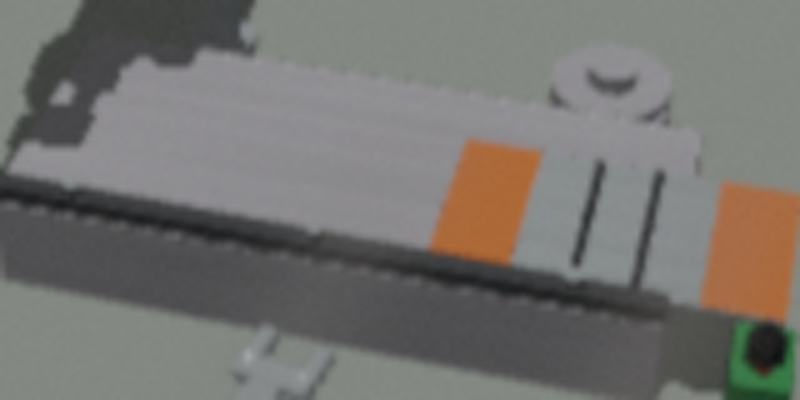

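Run:
```python
from fit import *
p=eyes.grab_frame('side')
cs=lambda a:(np.array(a,float)+.5)/3.75-.5+[150,140]
P=np.array([[-.04,.075,.055],[-.04,-.075,.055],[.04,.075,.055],[.04,-.075,.055]])
ps=cs([[152,428],[412,270],[43,340],[303,195]])
Ls=np.array([[-.065,.15,.05],[.055,-.15,.05],[-.065,-.15,.05]]); ls=cs([[302,430],[570,53],[741,147]])
# earlier crop gave fence-inner +y corner
Ls=np.vstack([Ls,[.055,.15,.05]]); ls=np.vstack([ls,(np.array([60,315])+.5)/4-.5+[170,140]])
q,r=pose_fit([(p,P,ps)]); l,r2=pose_fit([(p,Ls,ls)]); print(q,r); print(l,r2)
for l in (l,[.5834,.0079,-.069]):
    d=R.from_euler('z',-l[2]).apply([q[0]-l[0],q[1]-l[1],0]); print('rel',np.round(d,4),round(q[2]-l[2],4),'overhang',round(d[1]+.075-.15,4))
```

```text
[ 0.6048744   0.12886475 -0.07367163] [ 0.1  0.6  0.7  0.  -0.2 -0.7 -0.6 -0.1]
[ 0.58226908  0.00849571 -0.07046352] [-0.4  0.4  0.2 -0.6  1.2 -1.4 -0.8  0.6]
rel [0.0141 0.1217 0.    ] -0.0032 overhang 0.0467
rel [0.0131 0.1222 0.    ] -0.0047 overhang 0.0472
```

Run:
```python
import cv2
a=cv2.imread('pics/wrist10.png')[0:230,300:400]; b=cv2.imread('pics/wrist7.png')[0:230,300:400]
import numpy as np
c=cv2.resize(np.hstack([b,a]),None,fx=2.6,fy=2.6,interpolation=cv2.INTER_NEAREST)
c=cv2.resize(np.hstack([b,a])[30:230],None,fx=3,fy=3,interpolation=cv2.INTER_NEAREST); cv2.imwrite('pics/gap.png',c)
```

```text
(no output)
```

View pics/gap.png

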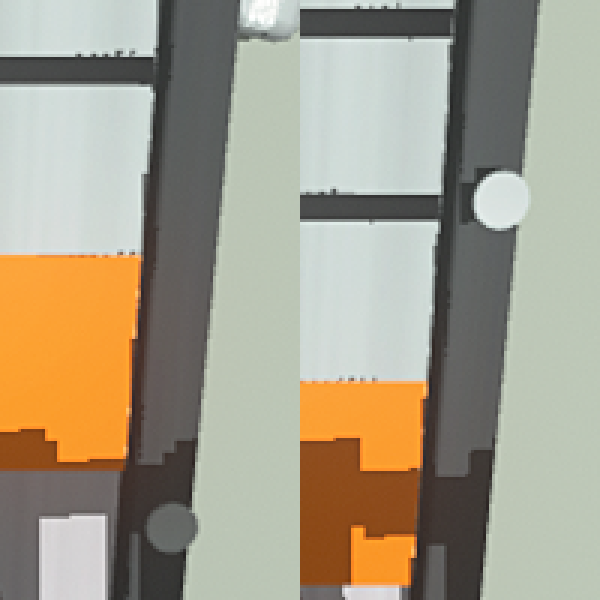

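The close-up (pixels about (430,400) in the right half) shows the plate's edge directly on the fence's inner face with no gap. The arm is clear, so I'm handing in.

```bash
python3 -c "
from h import *
s=monitor.observe(); print(s['time_s'],s['force'],s['eef_pos'])
print(env.sign_off())"
```

```text
12.9167 [-0.28205069 -0.40089168 -0.24265917] [ 0.5282321  -0.15627996  0.17845897]
the job is handed in; nothing more can be done
None
```

The plate is in position and the job was handed in at about 13 s. I pushed the plate against the fence with both fingertips on its long edge, then slid it about 152 mm along towards the sensor's (+y) end. It was only pushed, never gripped, and the arm was backed off before handing in.

What the last checks showed:
- **Overhang:** about 47 mm (allowed 34–61), with the orange band fully out and the black line still on the ledge.
- **Fence:** plate x came out at 13–14 mm in the ledge's frame (allowed 10–18). The last wrist close-up, taken before the fingers backed off, showed no gap to the fence.
- **Squareness:** within about 0.005 rad of the fence (allowed 0.05).
- **Other objects:** every detected position is within about 7 mm of where it was at the start, which is about the detector's scatter.

No check failed. The ledge's position along y differed by up to 5 mm between my corner fit and the network, which is well inside the overhang margin.

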